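Load a rover's battery and snap in its sensor head

TASK

Load the small wheeled rover: slide the battery sled along its channel first, to the far end, then slide the sensor sled in behind it with its two round eyes looking out of the mouth, until the sprung side catch clicks out behind it. Let go of both and leave the bottle, the gear motor, the screwdriver and the clip stand where they are.

Things in the scene. Friction and masses are not known exactly. Their poses are not given: they have to be found in the camera images.
- rover: Wheeled rover chassis, fixed to the bench. Origin on the bench; z up, +x the way sleds slide in, y across; mm in this frame below. Aluminium deck, top z=40, x -150 to 90, 76 wide; straight black lipped channel on it along y=0, open at the mouth (x=-72), closed by the stop (x=75). Four wheels 52 in diameter (tops z=52) at x=45 and -115, |y| 56 to 78.
- mouth (a point): Mouth of the channel, on the deck at rover (-72,0,40). The channel runs from here to the stop, 59 mm wide between walls; wall outsides y=+-35.5, tops z=53. Lips (z 50 to 53) reach in to y=+-24.5 over the sleds' 8 mm base plates: sleds cannot go in from above, only slide in along +x. A flared lead-in (top z=53) widens towards x=-90. Rover axes.
- apron (a point): Middle of the bare loading apron of the deck (x -150 to -90), at rover (-117,0,40), on the deck's top. A sled set down here, in line with the channel, slides straight in. Rover axes.
- stop (a point): Foot of the stop, a black cross wall 26 mm high that ends the channel; at rover (75,0,40) on its inner face. Rover axes.
- catch (a joint): Brass spring catch in the +y wall, sliding across (rover y), m. 0: sprung out, nose 5 mm into the channel; pushed aside up to 0.009. Slope towards the mouth (x -58 to -44), square locking face at x=-40. A base plate's edge pushes it aside (2 to 8 N on the sled, either sled); it springs back when the plate's rear passes x=-40. Housing x -64 to -34, out to y=61, below z=51.
- battery_center (a point): Centre of the battery sled, 26 mm above its underside: black base plate 60 (x) x 56 (y) x 8, on it a block 60 x 36, overall height 52, the top formed by two grey cylindrical cells side by side along x. 0.16 kg. Starts upright on the bench. Either way round fits. Grasp the block across its 36 mm width, above base plate and lips (13 mm up). Home, at the stop: rover (45,0,66).
- sensor_center (a point): Centre of the sensor sled, 26 mm above its underside: black base plate 50 (x) x 56 (y) x 8, on it a grey block 34 x 36, overall height 52; its -x face bears a blue plate with two aluminium eyes. 0.12 kg. Starts upright. Grasp the block across its 36 mm width, above plate and lips. Goes in with its +x along rover +x. Home: rover x -15 (just clicked) to -10 (touching the battery), y 0, z 66.
- sensor_eyes (a point): Midway between the front faces of the sensor sled's two eyes (cylinders 16 mm in diameter, side by side), 35 mm from sensor_center along its -x (10 mm past the base plate), 36 mm above its underside. Turned round, the eyes strike the battery and the sled cannot latch.
- bottle_center (a point): Bystander: centre of an upright white bottle, 42 mm in diameter, 130 mm tall, standing on the bench. Leave alone.
- gearmotor_center (a point): Bystander: centre line of a small gear motor lying on the bench, about 66 x 36 x 23 mm (x, y, z). Leave alone.
- stand_center (a point): Bystander: centre, 75 mm up, of a clip stand beside the rover: round steel base 60 mm in diameter, thin upright post 150 mm tall, small cross arm 54 mm long with two clips at 125 mm height. Leave alone.
- screwdriver: Bystander: screwdriver with a black handle lying on the bench, 170 mm long along its x, under 35 mm high. Leave alone.

How it is judged:
By the outcome, as a careful person would: the job done as asked, in the order asked, and still so for the second after the job is handed in, with the robot touching nothing.
It also fails if it takes over 67 s, if anything falls off the work surface, if the arm or the gripper's body presses on something with over 40 N, if the wrist force passes 120 N, or if a joint passes its speed limit or range.

ROBOT

A 6-joint arm with a two-finger parallel gripper is mounted at the origin on the work surface. World frame = base frame: x ahead of the robot, y to its left, z up, the work surface at z = 0. Lengths are in mm, angles in rad, forces in N, time in s.
With the tool pointing down it reaches from about 275 to 750 mm from the base axis. Payload 10.2 kg.
Tool frame: the origin (TCP) lies on the front face of the gripper's body, between the roots of the fingers; the fingertips stand 73 mm ahead of it and the grasp point (between the pads) lies 54 mm ahead of it; z points along the fingers, y is the line along which they close (so a half turn about z gives the same grasp; the last joint's range is limited). The gripper opens to 85 mm and grips with 20 to 120 N. Pads are 22 mm wide; open, the fingers measure 114 mm over their backs; the gripper's body (76 mm by 85 mm) begins 54 mm behind the grasp point. The pads swing forward as they close: fully open they stand 13 mm farther back than shut.
Start: joints at [-1.346, 0.313, 1.498, -0, 1.331, -0.223], TCP at [227.305, -473.248, 303.894] pointing down, gripper open.
Joint ranges: [-2.94, 2.94], [-0.97, 2.17], [0.19, 2.56], [-1.23, 4.37], [0.02, 3.11], [-2.88, 2.88]. Speed limits (rad/s): [2.39, 2.39, 3.01, 3.14, 3.14, 3.14].

INTERFACE

Orientations are given as a unit quaternion [w, x, y, z].
In Python, from rig import * gives the robot as it stands.
- The arm moves only by the tool step_arm, never from a script. Its argument "plan" is a list of rows, each an object with "offset": the shift along the tool's x, y, z in cm, a list of three; "rot": the turn, a rotation vector about the tool's x, y, z in degrees, a list of three; "gripper": the finger opening in cm, from 0 to 8.54. In form: [{"offset": [x, y, z], "rot": [wx, wy, wz], "gripper": gripper}, ...]. A call has 1 to 12 rows; each row is the pose to reach, as a shift and turn from the pose commanded when the call began, along the tool's axes at that moment; what a row does not reach only later rows make up. A row lasts 1/10 s, in which the tool goes at most 50 mm and 8.59 degrees, less where a joint would pass 70% of its speed; a pose out of reach is approached as far as the arm can. A call with a gripper value outside its range is refused whole. The fingers move at their own pace and stop on an object; "squeeze" is the grip in N (left out, the last holds). Time passes only in rows, so rows that repeat a pose let the fingers close. It gives the time, the measured TCP pose, the force, the opening and the grip force at its end, in the units of the state.
- sense(): the state, without advancing time (a new reading comes with each control period).
- capture(name): name is "scene" or "top" or "wrist"; returns a dict with "color" (420x560x3 uint8, red, green, blue), "depth" (420x560 float32, mm along the optical axis (not along the pixel's ray), 0 where there is no reading), "vertical_fov" (degrees; the focal length in pixels is half the picture's height over the tangent of half this angle, whatever the lens; pixels are square), "cx", "cy" (the principal point, pixels), "rvec" (rotation vector, rad) and "tvec" (3), from world to camera coordinates, as OpenCV has them; the wrist camera has in their place "mount" (4x4, takes a point from camera to tool coordinates, whose origin is the TCP and whose axes are the flange's). Camera axes: x right, y down, z forward; pixel columns grow to the right and rows downward; lengths in mm; the calibration is good to about 2 mm. A picture is of the moment at which its call begins: read the wrist's pose just before it.
- finish_job(): hands the job in; it is judged then, once.
The state is a dict: "time_s": time; "joints": joint angles; "dq": joint speeds; "tau": joint torques, N m; "eef_pos": TCP position; "ee_rot": TCP orientation; "force": force on the tool from outside, world axes, zero at the start; "wrist_torque": the same for the moment, N m; "grip_width": opening from 0.0 (shut) to 1.0 (fully open); "grip_force": force on a finger pad.
Only numpy, scipy, OpenCV 4.12 (cv2) and the standard library are available. Lean on these libraries where they do the work, as an engineer would, in place of code of your own. Each camera call takes 0.05 s, during which the arm holds its last target. There are 200 camera calls.

## Working session

There is one attempt and no reset: what is moved stays moved. The work goes in short steps, Python scripts to look and compute and a tool call to move; the robot and the scene stay as the last step left them, time stands still between calls to the robot, and variables do not carry over. Pictures are saved under pics/ and viewed, at most 10 in all, crops included, and the job is handed in when it is done.

Besides the shell and the picture viewer there is one more tool, called as name([rows], argument=value, ...), one row to a line, values as JSON. step_arm: Moves the arm, as the interface text tells. Its arguments: {"type":"object","properties":{"plan":{"type":"array"},"squeeze":{"type":"number"}},"required":["plan"]}

```bash
mkdir -p pics; cat > h.py <<'E'
import numpy as np, cv2
from rig import *
from scipy.spatial.transform import Rotation as R
def cloud(c):
    d=c["depth"]; h,w=d.shape; f=h/2/np.tan(np.radians(c["vertical_fov"])/2)
    v,u=np.mgrid[:h,:w]
    P=np.stack([(u-c["cx"])/f*d,(v-c["cy"])/f*d,d],-1)
    if "mount" in c:
        s=c["s"]; M=np.array(c["mount"]); P=P@M[:3,:3].T+M[:3,3]
        q=s["ee_rot"]; Q=R.from_quat([q[1],q[2],q[3],q[0]]).as_matrix()
        return P@Q.T+np.array(s["eef_pos"])
    Rm=cv2.Rodrigues(np.array(c["rvec"],float))[0]
    return (P-np.array(c["tvec"]).ravel())@Rm
def snap(n,png=None):
    s=sense(); c=capture(n); c["s"]=s
    if png: cv2.imwrite("pics/"+png,c["color"][...,::-1])
    return c
E
python3 - <<'E'
from h import *
for n in("top","scene"):
    c=snap(n,n+"0.png"); P=cloud(c); np.savez(n+"0.npz",P=P,c=c["color"],d=c["depth"])
    print(n,c["vertical_fov"],c["rvec"],c["tvec"])
print(sense())
E
```

```text
top 46.51014172178826 [ 2.20433724 -2.1657373   0.13061573] [-43.91852292 606.68937191 920.98199254]
scene 47.10435475186528 [ 2.19992632  1.40857039 -0.44045743] [-227.33766206 -433.95907399 1476.92313967]
{'time_s': 0.1, 'joints': array([-1.34641394e+00,  3.13396026e-01,  1.49838156e+00, -7.26103153e-06,
        1.33102745e+00, -2.23390142e-01]), 'dq': array([ 0.00102886, -0.00215933, -0.00181561, -0.00203557, -0.00034371,
        0.0016769 ]), 'tau': array([ 2.85364949e-03, -4.12903547e+01, -2.60142571e+01, -9.21524497e-05,
        3.06717106e-03,  1.93028740e-05]), 'eef_pos': array([ 227.25960835, -473.08704653,  303.38354716]), 'ee_rot': array([-6.06188931e-04,  9.75041613e-01,  2.22021362e-01, -3.82687733e-06]), 'force': array([-0.23716224,  1.01109799,  0.82823161]), 'wrist_torque': array([ 0.03398456,  0.00843842, -0.00267798]), 'grip_force': 0.0, 'grip_width': 0.9993427301232359}
```

View pics/top0.png

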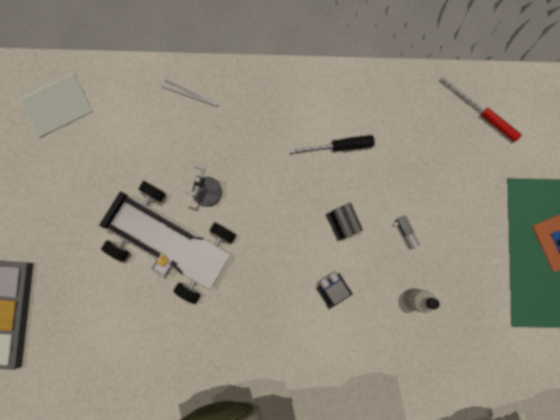

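View pics/scene0.png

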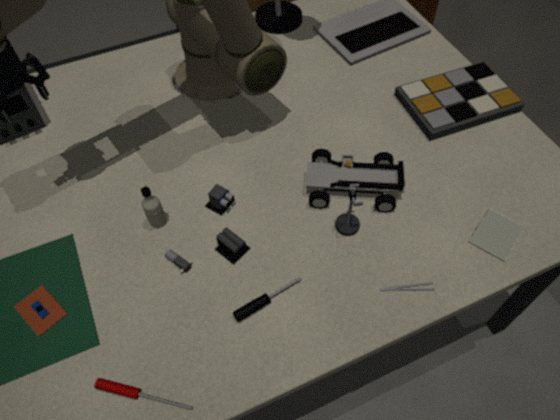

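The top view shows the rover (apron about (208,260), stop about (115,210)), the battery sled at (344,222), the sensor sled at (334,290) with its eyes up-left, and the stand at (207,190). Next I'll measure them.

```bash
python3 - <<'E'
from h import *
D=np.load("top0.npz"); P=D["P"]; col=D["c"].astype(int); Z=P[...,2]
for n,u,v in [("bench",280,200),("apron",208,260),("stop",115,210),("batt",344,222),("sens",337,290),("bottle",425,302),("stand",207,190)]: print(n,P[v,u].round(1))
def rect(n,box,lo,hi):
    x0,x1,y0,y1=box; m=np.zeros(Z.shape,bool); m[y0:y1,x0:x1]=True
    m&=(Z>lo)&(Z<hi); q=P[m][:,:2].astype(np.float32)
    r=cv2.minAreaRect(q); print(n,len(q),"c",np.round(r[0],1),"size",np.round(r[1],1),"ang",round(r[2],1),"zmed",np.median(Z[m]).round(1))
    return q
for lo,hi in((4,15),(35,70),(46,60)): rect("batt %d %d"%(lo,hi),(318,372,195,248),lo,hi)
for lo,hi in((4,15),(25,70),(46,60)): rect("sens %d %d"%(lo,hi),(308,362,262,315),lo,hi)
for lo,hi in((36,80),(36,44),(56,75)): rect("rover %d %d"%(lo,hi),(85,245,170,310),lo,hi)
m=(D["c"].min(2)>0)&(Z>36)&(Z<44); m[:, :95]=0; m[:,240:]=0; m[:175]=0; m[310:]=0
q=P[m]; print(q.mean(0), q.std(0))
im=D["c"][165:320,85:375][...,::-1]; im=cv2.resize(im,None,fx=2.75,fy=2.75,interpolation=cv2.INTER_CUBIC); cv2.imwrite("pics/crop1.png",cv2.convertScaleAbs(im,alpha=1.5))
E
```

```text
bench [644.  -37.7   0. ]
apron [521.3  98.7  37. ]
stop [611.5 272.4  58.1]
batt [ 597.6 -158.9   50.6]
sens [ 469.2 -145.8   52.7]
bottle [ 453.7 -293.   110.3]
stand [656.5 105.2  32.5]
batt 4 15 218 c [ 606.9 -171.4] size [ 92.9 104.9] ang 4.1 zmed 7.9
batt 35 70 609 c [ 602.4 -165.5] size [61.3 36.6] ang 23.7 zmed 49.5
batt 46 60 512 c [ 602.5 -165.6] size [61.2 34.4] ang 24.3 zmed 50.0
sens 4 15 256 c [ 472.4 -145.2] size [97.2 87.7] ang 82.3 zmed 7.4
sens 25 70 550 c [ 473.4 -140.6] size [52.6 39.2] ang 32.2 zmed 50.1
sens 46 60 373 c [ 472.4 -140.9] size [51.  37.3] ang 33.3 zmed 51.3
rover 36 80 6471 c [578.5 168.7] size [237.7 203.4] ang 60.9 zmed 40.6
rover 36 44 4172 c [574.9 164.5] size [227.  200.4] ang 61.2 zmed 39.3
rover 56 75 323 c [615.9 205.4] size [154.4 156.1] ang 68.0 zmed 64.5
[549.85613794 168.0520441   39.34918864] [40.84036897 59.72930378  1.61369794]
```

View pics/crop1.png

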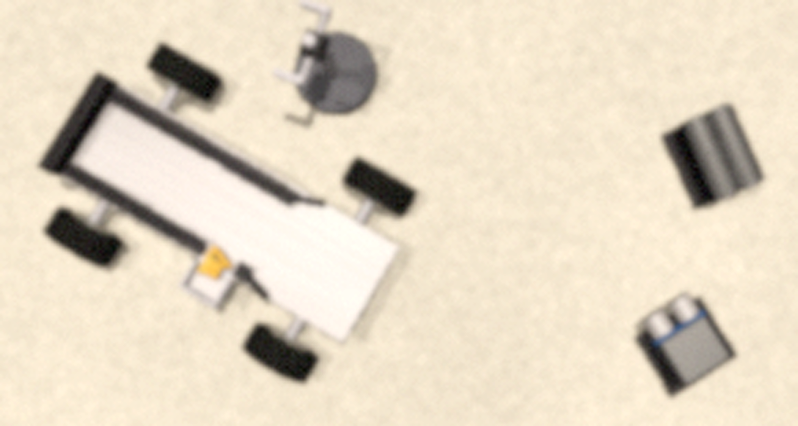

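The crop shows the rover with its mouth lower right and the brass catch at (213,262). The battery is at (713,155). The sensor's eyes, at about (672,312), face up-left. I'm moving above the battery.

step_arm([
  {"offset":[47.1,-11.5,1.0],"rot":[0,0,1.5],"gripper":8.5},
  {"offset":[47.1,-11.5,1.0],"rot":[0,0,1.5],"gripper":8.5},
  {"offset":[47.1,-11.5,1.0],"rot":[0,0,1.5],"gripper":8.5},
  {"offset":[47.1,-11.5,1.0],"rot":[0,0,1.5],"gripper":8.5},
  {"offset":[47.1,-11.5,1.0],"rot":[0,0,1.5],"gripper":8.5},
  {"offset":[47.1,-11.5,1.0],"rot":[0,0,1.5],"gripper":8.5},
  {"offset":[47.1,-11.5,1.0],"rot":[0,0,1.5],"gripper":8.5},
  {"offset":[47.1,-11.5,1.0],"rot":[0,0,1.5],"gripper":8.5},
  {"offset":[47.1,-11.5,1.0],"rot":[0,0,1.5],"gripper":8.5},
  {"offset":[47.1,-11.5,1.0],"rot":[0,0,1.5],"gripper":8.5},
  {"offset":[47.1,-11.5,1.0],"rot":[0,0,1.5],"gripper":8.5},
  {"offset":[47.1,-11.5,1.0],"rot":[0,0,1.5],"gripper":8.5},
], squeeze=40)

```text
time_s: 1.3
eef_pos: [602.1, -165.3, 293.2]
ee_rot: [-0.0, 0.978, 0.21, -0.001]
force: [-0.7, -0.2, -0.2]
grip_width: 0.991
grip_force: 0.0
```

```bash
cat >> h.py <<'E'
def yaw():
    q=sense()["ee_rot"]; m=R.from_quat([q[1],q[2],q[3],q[0]]).as_matrix(); return np.degrees(np.arctan2(m[1,0],m[0,0]))
def tool(d): # world delta mm -> tool cm
    q=sense()["ee_rot"]; return (R.from_quat([q[1],q[2],q[3],q[0]]).inv().apply(d)/10).round(2)
def rects(P,ctr,rad,lo,hi):
    m=(P[...,2]>lo)&(P[...,2]<hi)&(np.hypot(P[...,0]-ctr[0],P[...,1]-ctr[1])<rad)
    q=P[m][:,:2].astype(np.float32)
    if len(q)<5: return None
    r=cv2.minAreaRect(q); return len(q),np.round(r[0],1),np.round(r[1],1),round(r[2],1),P[m][:,2].mean().round(1)
E
python3 - <<'E'
from h import *
c=snap("wrist","w1.png"); P=cloud(c); print(np.array(c["mount"]).round(2),yaw(),sense()["eef_pos"])
for lo,hi in((3,14),(30,60),(46,60)): print(rects(P,(602,-165),50,lo,hi))
for lo,hi in((3,14),(30,60),(46,60)): print("s",rects(P,(472,-141),50,lo,hi))
print(P[(P[...,2]<20)][:,2].mean())
E
```

```text
[[  0.    -0.96  -0.28  70.64]
 [  1.     0.     0.    -1.  ]
 [ -0.    -0.28   0.96 -69.63]
 [  0.     0.     0.     1.  ]] 24.149749076178324 [ 601.68778347 -165.98699649  293.47783924]
(1008, array([ 603.9, -164.2]), array([60.3, 56.2]), 24.6, np.float64(7.6))
(2734, array([ 603.1, -164.5]), array([62.1, 36. ]), 24.4, np.float64(49.0))
(2399, array([ 603.2, -164.4]), array([61.6, 34.5]), 24.5, np.float64(49.9))
s (631, array([ 467. , -145.1]), array([50.7, 56.2]), 33.2, np.float64(7.5))
s (2194, array([ 474.7, -140.1]), array([53.4, 40.1]), 32.9, np.float64(46.7))
s (1313, array([ 467.6, -144.4]), array([36.8, 39.9]), 32.5, np.float64(50.9))
-0.09418774941927271
```

View pics/w1.png

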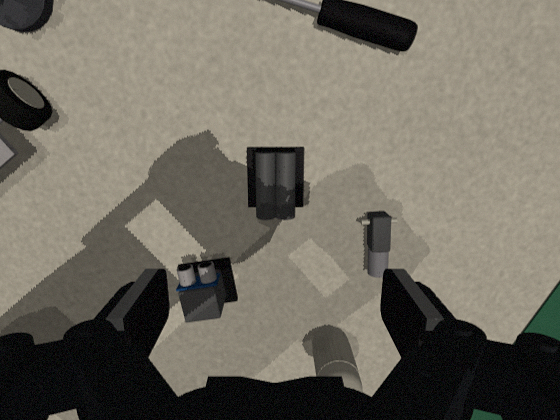

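The wrist view has the battery at (275,185) and the sensor at (205,290) with its eyes up. Depth measurements are clean. Now I'll descend and grasp.

step_arm([
  {"offset":[0.2,-0.07,8],"rot":[0,0,-0.4],"gripper":8.5},
  {"offset":[0.2,-0.07,12],"rot":[0,0,-0.4],"gripper":8.5},
  {"offset":[0.2,-0.07,16],"rot":[0,0,-0.4],"gripper":8.5},
  {"offset":[0.2,-0.07,19],"rot":[0,0,-0.4],"gripper":8.5},
  {"offset":[0.2,-0.07,20.3],"rot":[0,0,-0.4],"gripper":8.5},
  {"offset":[0.2,-0.07,20.3],"rot":[0,0,-0.4],"gripper":8.5},
  {"offset":[0.2,-0.07,20.3],"rot":[0,0,-0.4],"gripper":3.0},
  {"offset":[0.2,-0.07,20.3],"rot":[0,0,-0.4],"gripper":3.0},
  {"offset":[0.2,-0.07,20.3],"rot":[0,0,-0.4],"gripper":3.0},
  {"offset":[0.2,-0.07,20.3],"rot":[0,0,-0.4],"gripper":3.0},
  {"offset":[0.2,-0.07,20.3],"rot":[0,0,-0.4],"gripper":3.0},
  {"offset":[0.2,-0.07,20.3],"rot":[0,0,-0.4],"gripper":3.0},
], squeeze=40)

```text
time_s: 2.55
eef_pos: [604.2, -164.5, 92.4]
ee_rot: [0.001, 0.977, 0.213, 0.001]
force: [-0.9, -0.6, 7.0]
grip_width: 0.415
grip_force: 41.9
```

step_arm([
  {"offset":[0,0,-5],"rot":[0,0,0],"gripper":3.0},
  {"offset":[0,0,-10],"rot":[0,0,0],"gripper":3.0},
  {"offset":[3.4,-27.4,-20],"rot":[0,0,-37.4],"gripper":3.0},
  {"offset":[3.4,-27.4,-20],"rot":[0,0,-37.4],"gripper":3.0},
  {"offset":[3.4,-27.4,-20],"rot":[0,0,-37.4],"gripper":3.0},
  {"offset":[3.4,-27.4,-20],"rot":[0,0,-37.4],"gripper":3.0},
  {"offset":[3.4,-27.4,-20],"rot":[0,0,-37.4],"gripper":3.0},
  {"offset":[3.4,-27.4,-20],"rot":[0,0,-37.4],"gripper":3.0},
  {"offset":[3.4,-27.4,-20],"rot":[0,0,-37.4],"gripper":3.0},
  {"offset":[3.4,-27.4,-20],"rot":[0,0,-37.4],"gripper":3.0},
  {"offset":[3.4,-27.4,-20],"rot":[0,0,-37.4],"gripper":3.0},
  {"offset":[3.4,-27.4,-20],"rot":[0,0,-37.4],"gripper":3.0},
])

```text
time_s: 3.75
eef_pos: [520.9, 98.1, 290.3]
ee_rot: [-0.0, 0.858, 0.514, -0.001]
force: [-0.1, -0.6, -0.9]
grip_width: 0.414
grip_force: 41.3
```

```bash
python3 - <<'E'
from h import *
s=sense(); print(s["eef_pos"],yaw(),s["grip_width"])
c=snap("wrist","w2.png"); P=cloud(c); np.savez("w2.npz",P=P,c=c["color"])
q=s["ee_rot"]; Q=R.from_quat([q[1],q[2],q[3],q[0]]).as_matrix(); T=(P-s["eef_pos"])@Q
# held object in tool frame
m=(T[...,2]>20)&(T[...,2]<105)&(np.abs(T[...,1])<45)&(np.abs(T[...,0])<45); print("held", m.sum(), [np.percentile(T[m][:,i],[1,50,99]).round(1) for i in range(3)])
# walls: z 48..56 ; stop z 60-70
O=np.array([521,99.]); a=np.radians(62); d=np.array([np.cos(a),np.sin(a)]); n=np.array([-d[1],d[0]])
L=np.stack([(P[...,:2]-O)@d,(P[...,:2]-O)@n],-1); Z=P[...,2]
for s0 in range(30,240,15):
    b=(L[...,0]>s0)&(L[...,0]<s0+15)&(np.abs(L[...,1])<50)
    w=b&(Z>49)&(Z<57); y=L[w][:,1]; lo=y[y<0]; hi=y[y>0]
    dk=b&(Z>36)&(Z<43); yd=L[dk][:,1]
    f=lambda v: np.percentile(v,[2,98]).round(1) if len(v)>10 else None
    print(s0,f(lo),f(hi),"deck",f(yd))
w=(Z>58)&(Z<72)&(np.abs(L[...,1])<45)&(L[...,0]>120); print("stop",w.sum(), np.percentile(L[w],[2,50,98],axis=0).round(1) if w.any() else 0)
dk=(Z>36)&(Z<43)&(np.abs(L[...,1])<45)&(L[...,0]<60); print("deck x", np.percentile(L[dk],[0.5,99.5],axis=0).round(1), Z[dk].mean())
E
```

```text
[520.85280149  98.13881729 290.28174932] 61.8662829245707 0.4143830814312641
held 25917 [array([-25.1,  11.9,  30.5]), array([-38.9,  -0.5,  38.3]), array([20.5, 42.5, 89.3])]
30 [-31.6 -25.4] [39.1 45.3] deck [-25.9  40.2]
45 [-28.6 -18.5] [31.1 41.8] deck [-30.5  37.1]
60 [-29.  -18.4] [32.3 49.5] deck [-30.8  46.9]
75 [-29.4 -18.8] [30.4 49.6] deck [-31.1  45. ]
90 [-29.7 -19.3] [29.9 40.5] deck [-31.2  30.4]
105 [-30.1 -19.3] [29.6 40.6] deck [-31.7  30.1]
120 [-30.4 -19.7] [29.6 40. ] deck [-32.   30.3]
135 [-30.7 -20.1] [29.3 39.9] deck [-32.3  29.9]
150 None None deck [-29.2  29.4]
165 None None deck None
180 None None deck None
195 None None deck None
210 None None deck None
225 None None deck None
stop 0 0
deck x [[-10.  -30.6]
 [ 60.   44.3]] 39.55118737625792
```

View pics/w2.png

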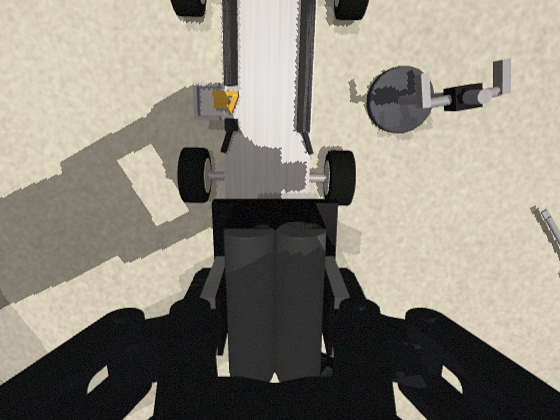

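The wrist view shows the held battery squarely gripped, the catch at (230,100), and the channel centred near column 270. The stand is clear at (400,100). I'm lowering to the apron.

step_arm([
  {"offset":[0.2,-0.78,4],"rot":[0,0,1.1],"gripper":3.0},
  {"offset":[0.2,-0.78,8],"rot":[0,0,1.1],"gripper":3.0},
  {"offset":[0.2,-0.78,12],"rot":[0,0,1.1],"gripper":3.0},
  {"offset":[0.2,-0.78,14.5],"rot":[0,0,1.1],"gripper":3.0},
  {"offset":[0.2,-0.78,15.4],"rot":[0,0,1.1],"gripper":3.0},
  {"offset":[0.2,-0.78,15.7],"rot":[0,0,1.1],"gripper":3.0},
  {"offset":[0.2,-0.78,15.7],"rot":[0,0,1.1],"gripper":3.0},
])

```text
time_s: 4.5
eef_pos: [515.3, 104.3, 134.7]
ee_rot: [0.0, 0.862, 0.506, 0.001]
force: [-0.4, -0.0, -1.8]
grip_width: 0.413
grip_force: 41.2
```

```bash
python3 - <<'E'
from h import *
D=np.load("w2.npz"); 
s=sense(); print(s["eef_pos"],yaw(),s["force"])
c=snap("wrist","w3.png"); P=cloud(c); np.savez("w3.npz",P=P,c=c["color"])
O=np.array([514.9,103.4]); a=np.radians(60.75); d=np.array([np.cos(a),np.sin(a)]); n=np.array([-d[1],d[0]])
L=np.stack([(P[...,:2]-O)@d,(P[...,:2]-O)@n],-1); Z=P[...,2]
f=lambda v: np.percentile(v,[2,98]).round(1) if len(v)>10 else None
for s0 in range(10,190,12):
    b=(L[...,0]>s0)&(L[...,0]<s0+12)&(np.abs(L[...,1])<50)
    w=b&(Z>49)&(Z<57); y=L[w][:,1]; print(s0,f(y[y<0]),f(y[y>0]),"deck",f(L[b&(Z>36)&(Z<43)][:,1]),"mid",f(L[b&(Z>43)&(Z<49)][:,1]), Z[b&(Z>30)&(Z<43)].mean().round(1))
b=(np.abs(L[...,1])<24)&(Z>43)&(Z<52)&(np.abs(L[...,0])<45); print("plate front", f(L[b][:,0]))
w=(Z>57)&(Z<72)&(np.abs(L[...,1])<40)&(L[...,0]>150);print("stop",w.sum(),f(L[w][:,0]),f(L[w][:,1]))
w=(Z>47)&(Z<52)&(L[...,1]>38)&(L[...,1]<60)&(L[...,0]>30)&(L[...,0]<110);print("housing",f(L[w][:,0]),f(L[w][:,1]))
E
```

```text
[515.2791457  104.33249138 134.70095947] 60.8342185563822 [-0.39684875 -0.03933804 -1.79371358]
10 [-27.4 -22.8] [23.6 28.3] deck [-37.4  37.8] mid [-27.4  27.8] 39.6
22 [-38.1  -1.5] [ 1.3 38.4] deck [-36.6  37. ] mid [-34.7  35. ] 39.8
34 [-37.7 -30.7] [31.2 38.1] deck [-31.8  32. ] mid [-34.4  34.4] 39.6
46 [-34.9 -24.3] [24.7 43.1] deck [-25.2  25.8] mid [-30.3  46.9] 39.6
58 [-35.1 -24.3] [25.2 49.3] deck [-24.6  48.3] mid [28.  48.5] 39.6
70 [-35.1 -24.3] [25.3 44.5] deck [-24.7  49. ] mid [24.8 44.8] 39.6
82 [-35.1 -24.3] [24.7 49. ] deck [-24.8  42.7] mid [29.9 49.5] 39.6
94 [-35.  -24.3] [24.7 35.5] deck [-24.8  25.2] mid None 39.6
106 [-35.  -24.3] [24.7 35.5] deck [-24.8  25.3] mid None 39.6
118 None None deck None mid None nan
130 None None deck None mid None nan
142 None None deck None mid None nan
154 None None deck None mid None nan
166 None None deck None mid None nan
178 None None deck None mid None nan
plate front [10.1 31.5]
stop 0 None None
housing [57.7 86.9] [38.4 59.7]<stdin>:10: RuntimeWarning: Mean of empty slice.
  ret = ret.dtype.type(ret / rcount)
```

View pics/w3.png

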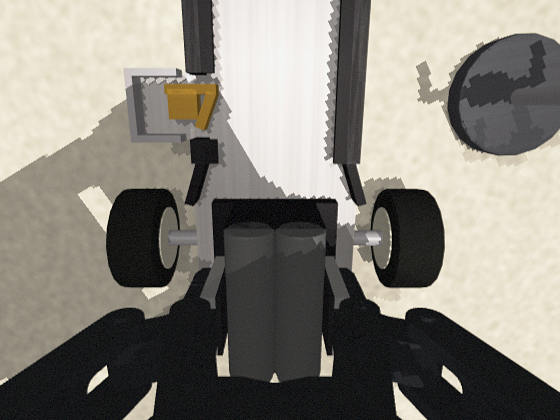

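Alignment is within 0.5 mm: the plate spans columns 212–337, centred in the channel. The battery centre sits at rover x≈-120, so it has 165 mm to go. I'm sliding it in.

step_arm([
  {"offset":[0,0,0.1],"rot":[0,0,0],"gripper":3.0},
  {"offset":[1,0,0.1],"rot":[0,0,0],"gripper":3.0},
  {"offset":[2,0,0.1],"rot":[0,0,0],"gripper":3.0},
  {"offset":[3,0,0.1],"rot":[0,0,0],"gripper":3.0},
  {"offset":[4,0,0.1],"rot":[0,0,0],"gripper":3.0},
  {"offset":[5,0,0.1],"rot":[0,0,0],"gripper":3.0},
  {"offset":[6,0,0.1],"rot":[0,0,0],"gripper":3.0},
  {"offset":[7,0,0.1],"rot":[0,0,0],"gripper":3.0},
  {"offset":[8,0,0.1],"rot":[0,0,0],"gripper":3.0},
])

```text
time_s: 5.45
eef_pos: [554.1, 175.2, 132.9]
ee_rot: [0.0, 0.862, 0.506, 0.0]
force: [0.7, -1.7, -1.3]
grip_width: 0.411
grip_force: 41.2
```

step_arm([
  {"offset":[1.1,0,0],"rot":[0,0,0],"gripper":3.0},
  {"offset":[2.2,0,0],"rot":[0,0,0],"gripper":3.0},
  {"offset":[3.3,0,0],"rot":[0,0,0],"gripper":3.0},
  {"offset":[4.4,0,0],"rot":[0,0,0],"gripper":3.0},
  {"offset":[5.5,0,0],"rot":[0,0,0],"gripper":3.0},
  {"offset":[6.6,0,0],"rot":[0,0,0],"gripper":3.0},
  {"offset":[7.4,0,0],"rot":[0,0,0],"gripper":3.0},
  {"offset":[7.9,0,0],"rot":[0,0,0],"gripper":3.0},
  {"offset":[8.2,0,0],"rot":[0,0,0],"gripper":3.0},
  {"offset":[8.4,0,0],"rot":[0,0,0],"gripper":3.0},
  {"offset":[8.5,0,0],"rot":[0,0,0],"gripper":3.0},
  {"offset":[8.6,0,0],"rot":[0,0,0],"gripper":3.0},
])

```text
time_s: 6.65
eef_pos: [595.1, 248.8, 132.9]
ee_rot: [0.0, 0.862, 0.506, -0.001]
force: [-4.6, -8.8, 3.5]
grip_width: 0.411
grip_force: 41.9
```

step_arm([
  {"offset":[-0.1,0,0],"rot":[0,0,0],"gripper":6.5},
  {"offset":[-0.1,0,0],"rot":[0,0,0],"gripper":6.5},
  {"offset":[-0.1,0,0],"rot":[0,0,0],"gripper":6.5},
  {"offset":[-0.1,0,0],"rot":[0,0,0],"gripper":6.5},
  {"offset":[-0.1,0,-3],"rot":[0,0,0],"gripper":6.5},
  {"offset":[-0.1,0,-7],"rot":[0,0,0],"gripper":6.5},
  {"offset":[-0.1,0,-12],"rot":[0,0,0],"gripper":6.5},
  {"offset":[-5,0,-16],"rot":[0,0,0],"gripper":8.5},
  {"offset":[-10,0,-16],"rot":[0,0,0],"gripper":8.5},
  {"offset":[-10,0,-16],"rot":[0,0,0],"gripper":8.5},
])

```text
time_s: 7.65
eef_pos: [545.5, 159.7, 294.6]
ee_rot: [0.001, 0.863, 0.506, 0.001]
force: [-0.1, 0.1, -0.2]
grip_width: 0.992
grip_force: 0.0
```

```bash
python3 - <<'E'
from h import *
s=sense(); print(s["eef_pos"],yaw())
c=snap("wrist","w4.png"); P=cloud(c)
O=np.array([514.9,103.4]); a=np.radians(60.75); d=np.array([np.cos(a),np.sin(a)]); n=np.array([-d[1],d[0]])
L=np.stack([(P[...,:2]-O)@d-121.3,(P[...,:2]-O)@n],-1); Z=P[...,2]
f=lambda v: np.percentile(v,[1,99]).round(1) if len(v)>10 else None
w=(Z>70)&(Z<100)&(np.abs(L[...,1])<40)&(L[...,0]<100);print("cells",f(L[w][:,0]),f(L[w][:,1]),Z[w].max())
w=(Z>58)&(Z<70)&(np.abs(L[...,1])<40)&(L[...,0]>60);print("stop",f(L[w][:,0]),f(L[w][:,1]))
E
```

```text
[545.4989048  159.65888275 294.60239442] 60.74055493132637
cells [14.4 73.6] [-15.9  18.9] 93.42692631019236
stop [74.6 86.6] [-36.9  37.2]
```

View pics/w4.png

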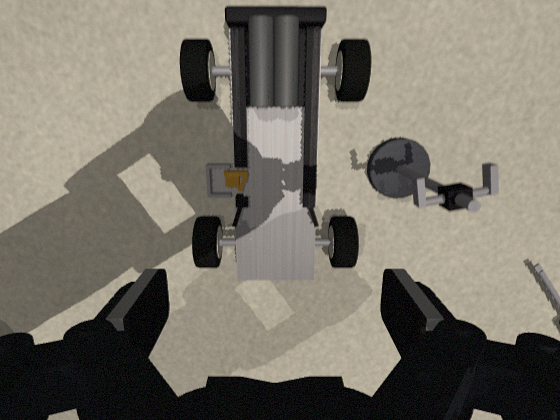

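The battery is home against the stop: cells span rover x 14–74 at image (273,60), and the catch is out again. Next is the sensor sled.

step_arm([
  {"offset":[-30.4,8.05,0],"rot":[0,0,27.8],"gripper":8.5},
  {"offset":[-30.4,8.05,0],"rot":[0,0,27.8],"gripper":8.5},
  {"offset":[-30.4,8.05,0],"rot":[0,0,27.8],"gripper":8.5},
  {"offset":[-30.4,8.05,0],"rot":[0,0,27.8],"gripper":8.5},
  {"offset":[-30.4,8.05,0],"rot":[0,0,27.8],"gripper":8.5},
  {"offset":[-30.4,8.05,0],"rot":[0,0,27.8],"gripper":8.5},
  {"offset":[-30.4,8.05,0],"rot":[0,0,27.8],"gripper":8.5},
  {"offset":[-30.4,8.05,0],"rot":[0,0,27.8],"gripper":8.5},
  {"offset":[-30.4,8.05,0],"rot":[0,0,27.8],"gripper":8.5},
  {"offset":[-30.4,8.05,0],"rot":[0,0,27.8],"gripper":8.5},
  {"offset":[-30.4,8.05,0],"rot":[0,0,27.8],"gripper":8.5},
  {"offset":[-30.4,8.05,0],"rot":[0,0,27.8],"gripper":8.5},
])

```text
time_s: 8.9
eef_pos: [469.4, -141.7, 292.9]
ee_rot: [-0.0, 0.958, 0.285, 0.0]
force: [-0.1, 0.2, 1.0]
grip_width: 0.994
grip_force: 0.0
```

```bash
python3 - <<'E'
from h import *
s=sense(); print(s["eef_pos"],yaw())
c=snap("wrist","w5.png"); P=cloud(c)
for lo,hi in((3,14),(48,60),(15,60)): print("s",rects(P,(467,-145),50,lo,hi))
E
```

```text
[ 469.40227856 -141.6615503   292.90860603] 33.138666876032396
s (810, array([ 467. , -144.8]), array([49.9, 55.9]), 33.4, np.float64(7.5))
s (1510, array([ 468.6, -145. ]), array([35.5, 36.9]), 32.6, np.float64(51.4))
s (2361, array([ 474.8, -139.5]), array([51.9, 39.9]), 33.1, np.float64(48.0))
```

step_arm([
  {"offset":[-0.3,0.16,5],"rot":[0,0,0],"gripper":8.5},
  {"offset":[-0.3,0.16,10],"rot":[0,0,0],"gripper":8.5},
  {"offset":[-0.3,0.16,15],"rot":[0,0,0],"gripper":8.5},
  {"offset":[-0.3,0.16,18.5],"rot":[0,0,0],"gripper":8.5},
  {"offset":[-0.3,0.16,20],"rot":[0,0,0],"gripper":8.5},
  {"offset":[-0.3,0.16,20.2],"rot":[0,0,0],"gripper":8.5},
  {"offset":[-0.3,0.16,20.2],"rot":[0,0,0],"gripper":3.0},
  {"offset":[-0.3,0.16,20.2],"rot":[0,0,0],"gripper":3.0},
  {"offset":[-0.3,0.16,20.2],"rot":[0,0,0],"gripper":3.0},
  {"offset":[-0.3,0.16,20.2],"rot":[0,0,0],"gripper":3.0},
  {"offset":[-0.3,0.16,20.2],"rot":[0,0,0],"gripper":3.0},
  {"offset":[-0.3,0.16,20.2],"rot":[0,0,0],"gripper":3.0},
])

```text
time_s: 10.15
eef_pos: [468.0, -145.7, 91.9]
ee_rot: [0.001, 0.959, 0.284, 0.001]
force: [-1.6, 0.5, 7.3]
grip_width: 0.418
grip_force: 41.0
```

step_arm([
  {"offset":[0,0,-5],"rot":[0,0,0],"gripper":3.0},
  {"offset":[0,0,-10],"rot":[0,0,-8],"gripper":3.0},
  {"offset":[17.8,-18.5,-20],"rot":[0,0,-80],"gripper":3.0},
  {"offset":[17.8,-18.5,-20],"rot":[0,0,-80],"gripper":3.0},
  {"offset":[17.8,-18.5,-20],"rot":[0,0,-80],"gripper":3.0},
  {"offset":[17.8,-18.5,-20],"rot":[0,0,-80],"gripper":3.0},
  {"offset":[17.8,-18.5,-20],"rot":[0,0,-80],"gripper":3.0},
  {"offset":[17.8,-18.5,-20],"rot":[0,0,-80],"gripper":3.0},
  {"offset":[17.8,-18.5,-20],"rot":[0,0,-80],"gripper":3.0},
  {"offset":[17.8,-18.5,-20],"rot":[0,0,-80],"gripper":3.0},
  {"offset":[17.8,-18.5,-20],"rot":[0,0,-80],"gripper":3.0},
  {"offset":[17.8,-18.5,-20],"rot":[0,0,-80],"gripper":3.0},
])

```text
time_s: 11.35
eef_pos: [515.6, 106.8, 290.9]
ee_rot: [-0.0, 0.551, 0.834, -0.0]
force: [0.5, 0.9, -1.6]
grip_width: 0.413
grip_force: 41.1
```

step_arm([
  {"offset":[0,0,0],"rot":[0,0,-80],"gripper":3.0},
  {"offset":[0,0,0],"rot":[0,0,-80],"gripper":3.0},
  {"offset":[0,0,0],"rot":[0,0,-80],"gripper":3.0},
  {"offset":[0,0,0],"rot":[0,0,-80],"gripper":3.0},
  {"offset":[0,0,0],"rot":[0,0,-80],"gripper":3.0},
  {"offset":[0,0,0],"rot":[0,0,-80],"gripper":3.0},
  {"offset":[0,0,0],"rot":[0,0,-80],"gripper":3.0},
  {"offset":[0,0,0],"rot":[0,0,-80],"gripper":3.0},
  {"offset":[0,0,0],"rot":[0,0,-80],"gripper":3.0},
  {"offset":[0,0,0],"rot":[0,0,-80],"gripper":3.0},
  {"offset":[0,0,0],"rot":[0,0,-80],"gripper":3.0},
])

```text
time_s: 12.45
eef_pos: [515.7, 106.6, 290.9]
ee_rot: [-0.0, -0.113, 0.994, 0.0]
force: [-0.9, -0.0, -2.0]
grip_width: 0.413
grip_force: 41.1
```

```bash
python3 -c "
from h import *
s=sense(); print(s['eef_pos'],yaw(),s['joints'].round(2),s['dq'].round(2))
print(tool(np.array([516.5,106.3,290])-s['eef_pos']))"
```

```text
[515.66209091 106.63875992 290.91206251] -167.0284095122155 [-0.02  0.33  1.51 -0.    1.3  -1.82] [ 0.   -0.    0.    0.   -0.    0.05]
[-0.07 -0.05  0.09]
```

step_arm([
  {"offset":[-0.07,-0.05,0],"rot":[0,0,-47.8],"gripper":3.0},
  {"offset":[-0.07,-0.05,0],"rot":[0,0,-47.8],"gripper":3.0},
  {"offset":[-0.07,-0.05,0],"rot":[0,0,-47.8],"gripper":3.0},
  {"offset":[-0.07,-0.05,0],"rot":[0,0,-47.8],"gripper":3.0},
  {"offset":[-0.07,-0.05,0],"rot":[0,0,-47.8],"gripper":3.0},
  {"offset":[-0.07,-0.05,4],"rot":[0,0,-47.8],"gripper":3.0},
  {"offset":[-0.07,-0.05,8],"rot":[0,0,-47.8],"gripper":3.0},
  {"offset":[-0.07,-0.05,12],"rot":[0,0,-47.8],"gripper":3.0},
  {"offset":[-0.07,-0.05,14.5],"rot":[0,0,-47.8],"gripper":3.0},
  {"offset":[-0.07,-0.05,15.5],"rot":[0,0,-47.8],"gripper":3.0},
  {"offset":[-0.07,-0.05,15.6],"rot":[0,0,-47.8],"gripper":3.0},
  {"offset":[-0.07,-0.05,15.6],"rot":[0,0,-47.8],"gripper":3.0},
])

```text
time_s: 13.65
eef_pos: [517.2, 106.3, 136.1]
ee_rot: [0.001, -0.506, 0.862, -0.0]
force: [-0.1, 0.2, -1.5]
grip_width: 0.414
grip_force: 41.0
```

```bash
python3 - <<'E'
from h import *
s=sense(); p=s["eef_pos"]; print(p,yaw(),s["joints"].round(2),s["dq"].round(2),s["force"])
O=np.array([514.9,103.4]); a=np.radians(60.75); d=np.array([np.cos(a),np.sin(a)]); n=np.array([-d[1],d[0]])
print("rover xy",(p[:2]-O)@d-121.3,(p[:2]-O)@n)
c=snap("scene","s6.png"); im=c["color"][130:240,280:430][...,::-1]
cv2.imwrite("pics/s6c.png",cv2.resize(im,None,fx=5,fy=5,interpolation=cv2.INTER_CUBIC))
E
```

```text
[517.16092809 106.34396985 136.07505811] -119.19533545760667 [-0.02  0.51  1.68  0.    0.94 -2.65] [ 0.   -0.01 -0.01 -0.   -0.   -0.01] [-0.13031525  0.21949625 -1.48730981]
rover xy -117.62666057000595 -0.5341645299833895
```

View pics/s6c.png

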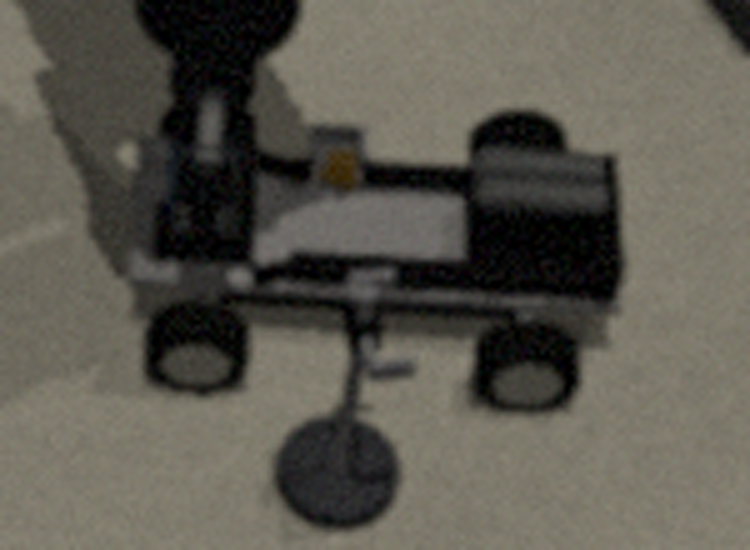

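The scene view shows the sled held over the apron at (200,200), with the battery at the stop (545,230) and the stand clear. I'm sliding the sensor sled in along tool -x.

step_arm([
  {"offset":[0,0.06,0.36],"rot":[0,0,0],"gripper":3.0},
  {"offset":[-0.8,0.06,0.36],"rot":[0,0,0],"gripper":3.0},
  {"offset":[-1.6,0.06,0.36],"rot":[0,0,0],"gripper":3.0},
  {"offset":[-2.4,0.06,0.36],"rot":[0,0,0],"gripper":3.0},
  {"offset":[-3.2,0.06,0.36],"rot":[0,0,0],"gripper":3.0},
  {"offset":[-4.0,0.06,0.36],"rot":[0,0,0],"gripper":3.0},
  {"offset":[-4.8,0.06,0.36],"rot":[0,0,0],"gripper":3.0},
  {"offset":[-5.6,0.06,0.36],"rot":[0,0,0],"gripper":3.0},
  {"offset":[-6.4,0.06,0.36],"rot":[0,0,0],"gripper":3.0},
  {"offset":[-7.2,0.06,0.36],"rot":[0,0,0],"gripper":3.0},
  {"offset":[-8.0,0.06,0.36],"rot":[0,0,0],"gripper":3.0},
])

```text
time_s: 14.8
eef_pos: [555.7, 176.9, 132.0]
ee_rot: [0.0, -0.507, 0.862, -0.001]
force: [-0.9, -4.9, 6.0]
grip_width: 0.415
grip_force: 41.9
```

step_arm([
  {"offset":[-0.7,0,0],"rot":[0,0,0],"gripper":3.0},
  {"offset":[-1.3,0,0],"rot":[0,0,0],"gripper":3.0},
  {"offset":[-1.8,0,0],"rot":[0,0,0],"gripper":3.0},
  {"offset":[-2.2,0,0],"rot":[0,0,0],"gripper":3.0},
  {"offset":[-2.5,0,0],"rot":[0,0,0],"gripper":3.0},
  {"offset":[-2.7,0,0],"rot":[0,0,0],"gripper":3.0},
  {"offset":[-2.8,0,0],"rot":[0,0,0],"gripper":3.0},
  {"offset":[-2.8,0,0],"rot":[0,0,0],"gripper":3.0},
])

```text
time_s: 15.6
eef_pos: [567.9, 199.1, 132.2]
ee_rot: [-0.003, -0.507, 0.862, -0.001]
force: [-12.7, -20.0, 16.0]
grip_width: 0.415
grip_force: 43.2
```

```bash
python3 - <<'E'
from h import *
s=sense(); p=s["eef_pos"]; print(p,yaw(),s["force"])
O=np.array([514.9,103.4]); a=np.radians(60.75); d=np.array([np.cos(a),np.sin(a)]); n=np.array([-d[1],d[0]])
print("rover xy",(p[:2]-O)@d-121.3,(p[:2]-O)@n, "fx,fy",s["force"][:2]@d,s["force"][:2]@n)
E
```

```text
[567.93241429 199.07175025 132.20210499] -119.10925784284314 [-12.7099535  -20.04506021  16.031214  ]
rover xy -11.914015802560698 0.47667966828118047 fx,fy -23.699588255624228 1.2949414709410596
```

step_arm([
  {"offset":[0.2,0,0],"rot":[0,0,0],"gripper":3.0},
  {"offset":[0.2,0,0],"rot":[0,0,0],"gripper":6.5},
  {"offset":[0.2,0,0],"rot":[0,0,0],"gripper":6.5},
  {"offset":[0.2,0,0],"rot":[0,0,0],"gripper":6.5},
  {"offset":[0.2,0,0],"rot":[0,0,0],"gripper":6.5},
  {"offset":[0.2,0,-3],"rot":[0,0,0],"gripper":6.5},
  {"offset":[0.2,0,-7],"rot":[0,0,0],"gripper":6.5},
  {"offset":[0.2,0,-11],"rot":[0,0,0],"gripper":6.5},
  {"offset":[-4,0,-15],"rot":[0,0,0],"gripper":6.5},
  {"offset":[-4,0,-15],"rot":[0,0,0],"gripper":6.5},
  {"offset":[-4,0,-15],"rot":[0,0,0],"gripper":6.5},
])

```text
time_s: 16.7
eef_pos: [588.3, 236.7, 281.7]
ee_rot: [0.001, -0.507, 0.862, -0.0]
force: [-0.7, -0.4, -1.0]
grip_width: 0.759
grip_force: 0.0
```

```bash
python3 - <<'E'
from h import *
s=sense(); print(s["eef_pos"],s["force"])
c=snap("wrist","w7.png"); P=cloud(c); col=c["color"].astype(int)
O=np.array([514.9,103.4]); a=np.radians(60.75); d=np.array([np.cos(a),np.sin(a)]); n=np.array([-d[1],d[0]])
L=np.stack([(P[...,:2]-O)@d-121.3,(P[...,:2]-O)@n],-1); Z=P[...,2]
f=lambda v: np.percentile(v,[1,99]).round(1) if len(v)>10 else None
w=(Z>85)&(Z<97)&(np.abs(L[...,1])<30)&(L[...,0]<12)&(L[...,0]>-80);print("block top",f(L[w][:,0]),f(L[w][:,1]))
w=(Z>43)&(Z<52)&(np.abs(L[...,1])<22)&(L[...,0]<-10)&(L[...,0]>-80);print("plate",f(L[w][:,0]),Z[w].mean())
w=(col[...,0]-col[...,2]>60)&(Z>35)&(Z<60)&(np.abs(L[...,1])<65)&(L[...,0]>-75)&(L[...,0]<-25);print("brass",w.sum(),f(L[w][:,0]),f(L[w][:,1]))
v,u=np.where(w); print(u.mean(),v.mean())
E
```

```text
[588.2745615  236.74608665 281.65514417] [-0.71621742 -0.35175582 -1.04714204]
block top [-29.5   5.7] [-16.8  18.7]
plate [-36.  -10.7] 47.54325782720067
brass 446 [-58.1 -41.5] [24.9 45.2]
317.4730941704036 93.10089686098655
```

View pics/w7.png

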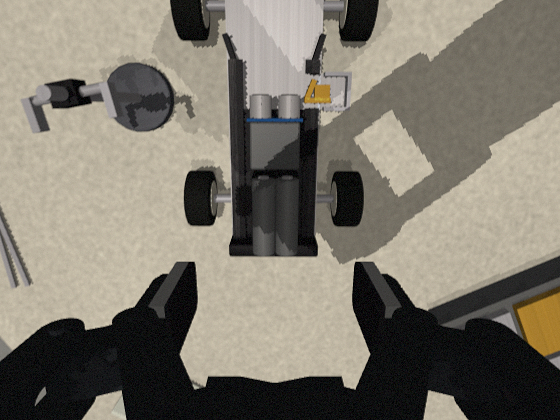

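The sensor's plate rear is at x=-36, past the locking face at -40. The brass nose at (317,93) is out to y≈24.9, and the eyes face the mouth. I'm handing in the job.

```bash
python3 -c "
from rig import *
print(finish_job())"
```

```text
the job is handed in; nothing more can be done
None
```

The job is handed in at about 17 s of the 67 s: the battery sled is home at the stop, the sensor sled is latched behind it with its eyes facing the mouth, both are released, and I kept clear of the bottle, gear motor, screwdriver and stand.

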